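# Close and wind the clockwork sieve shaker

### The job

Get the clockwork sieve shaker on the sorting desk ready to run: first press the lid of its sieve drum down until it is fully home, then wind the winged key on its sloping panel clockwise, turn after turn, until the pointer on the shaker's dial stands within the raised arc, and do not wind past the arc. Then let go, and leave the scoop, tweezers, loupe and spare sieve that lie around it undisturbed.

Things in the scene. Friction and masses are not known exactly. Their poses are not given: they have to be found in the camera images.
- shaker: Grey clockwork shaker fixed to the desk. Origin on the desk under the line where its sloping panel meets the deck; z up, x over the deck. Flat deck: z = 100 mm, x 0 to 130, y -130 to 130 mm. The bare panel falls at 35 degrees towards -x, to x = -98, z = 31 mm. The key stands square to its middle (x = -49, y = 0, z = 66 mm), so the key's axis leans 35 degrees from vertical towards -x.
- key_grip (a point): Centre of the flat wings of the steel key, on its axis, 45 mm out from the panel. z: along the axis, out of the panel; x: along the wings; y: across them. The round-ended wings are together 90 mm long (x), 10 mm thick (y), 40 mm high (z -21 to 21 mm from this point); below is a 14 mm stem with a 22 mm collar. Same look after half a turn.
- key (a joint): Turn of the key, rad: 0 run down, growing as it is turned clockwise seen from outside the panel (from the wings' side). Starts between 0 and 0.8; the dial's arc is 4.5 to 5.5; the spring ends at 7.0. The key stays where it is let go. Turning it takes about 0.08 N m at first, 0.10 N m at the arc.
- pointer_tip (a point): Tip of the thin black pointer, 48 mm from the centre of the 112 mm white dial flat on the deck (centre at shaker x = 65, y = -66 mm). It turns clockwise by half of the key's turn, from 150 degrees anticlockwise of the shaker's x axis (run down, seen from above). The raised dark arc, 29 degrees wide, lies at 2.25 to 2.75 rad of pointer turn.
- lid (a joint): How far the drum's lid has been pressed down, m: it starts between 0 and 0.003 (standing 7 to 10 mm proud, with a gap under its rim) and is fully home at 0.010, rim on the drum's shoulder. It stays where it is left. Pressing it down takes about 7 N.
- lid_top (a point): Centre of the top of the black knob (34 mm across, 14 mm high, on a narrower neck) on the lid, the lid being a 96 mm aluminium cap on the 96 mm drum. This point is 222 mm above the desk with the lid at 0 and 212 mm with it home (drum axis at shaker x = 65, y = 62 mm).
- scoop: Loose aluminium stone scoop with a flat handle, 150 x 62 x 20 mm, beside the shaker. Origin under its bowl, 102 mm from the handle end. Bystander.
- tweezers: Loose steel tweezers, 140 mm long, 6 mm high, lying before the shaker's panel. Origin under the middle. Bystander.
- loupe: Loose black folding loupe, about 60 x 26 x 22 mm, beside the shaker. Origin under its middle. Bystander.
- sieve: Loose spare aluminium sieve, a 94 mm disc 40 mm high, beside the shaker. Origin under its middle. Bystander.

How it is judged (in metres and radians):
On the way, in this order (a step that is already met when the one before it is completed fails the run):
1. the drum's lid is pressed fully home (value of joint lid above 0.0085 m), for 0.2 s.
2. the key is wound until the pointer stands within the arc (value of joint lid above 0.0085 m and value of joint key between 4.4 and 5.6 rad), for 0.2 s.
At the end, for the whole second after the job is handed in: The lid is home (pressed down at least 8.5 of its 10 mm), the key is wound to between 4.4 and 5.6 rad (pointer within the raised arc, give or take 3 degrees) and at rest (all of step 2 and velocity of joint key between -0.05 and 0.05 rad/s); the robot touches nothing.
It fails at once if the spring is wound well past the arc (key beyond 5.9 rad) (value of joint key above 5.9 rad).
It fails at once if the scoop, tweezers, loupe or spare sieve is moved by more than 30 mm (distance of any of scoop, tweezers, loupe, sieve from where it was at the start of the episode above 0.03 m).
It also fails if it takes over 72 s, if anything falls off the work surface, if the arm or the gripper's body presses on something with over 40 N, if the wrist force passes 120 N, or if a joint passes its speed limit or range.

### The arm

A 6-joint arm with a two-finger parallel gripper is mounted at the origin on the work surface. World frame = base frame: x ahead of the robot, y to its left, z up, the work surface at z = 0. Lengths are in mm, angles in rad, forces in N, time in s.
With the tool pointing down it reaches from about 275 to 1000 mm from the base axis. Payload 8.4 kg.
Tool frame: the origin (TCP) lies midway between the tips of the shut fingers; the grasp point (between the pads) lies 19 mm behind it; z points along the fingers, y is the line along which they close (so a half turn about z gives the same grasp; the last joint's range is limited). The gripper opens to 85 mm and grips with 20 to 120 N. Pads are 22 mm wide; open, the fingers measure 114 mm over their backs; the gripper's body (76 mm by 85 mm) begins 54 mm behind the grasp point. The pads swing forward as they close: fully open they stand 13 mm farther back than shut.
Start: joints at [-1.274, 0.353, 1.633, -0, 1.155, -0.002], TCP at [183.982, -597.309, 196.881] pointing down, gripper open.
Joint ranges: [-2.63, 2.63], [-0.92, 2.1], [0.06, 2.66], [-1.3, 4.44], [0, 2.69], [-3.02, 3.02]. Speed limits (rad/s): [2.22, 2.22, 2.79, 3.14, 3.14, 3.14].

### API

Orientations are given as [roll, pitch, yaw] about the fixed x, y, z axes, in that order (R = Rz(yaw) Ry(pitch) Rx(roll)).
In Python, from rig import r, cams gives the robot as it stands. The module is installed in compiled form; this text tells all that it offers.
- The arm moves only by the tool send_rows, never from a script. Its argument "targets" is one flat list of numbers, 7 for each row, row after row: the shift along the tool's x, y, z in m, then the turn, a rotation vector about the tool's x, y, z in rad, then the opening, from -1 (shut) to 1 (fully open). In form: [tx, ty, tz, wx, wy, wz, fingers, tx, ty, tz, wx, wy, wz, fingers, ...]. A call has 1 to 12 rows; each row is the pose to reach, as a shift and turn from the pose commanded when the call began, along the tool's axes at that moment; what a row does not reach only later rows make up. A row lasts 1/12 s, in which the tool goes at most 41.7 mm and 7.16 degrees, less where a joint would pass 70% of its speed; a pose out of reach is approached as far as the arm can. A call with a gripper value outside its range is refused whole. The fingers move at their own pace and stop on an object; "grip_force" is the grip in N (left out, the last holds). Time passes only in rows, so rows that repeat a pose let the fingers close. It gives the time, the measured TCP pose, the force, the opening and the grip force at its end, in the units of the state.
- r.sense(): the state, without advancing time (a new reading comes with each control period).
- cams.grab_frame(name): name is "scene" or "top" or "wrist"; returns a dict with "color" (400x640x3 uint8, blue, green, red), "fx", "fy", "cx", "cy" (pixels), "xyz" and "attitude" of the camera in the world. Camera axes: x right, y down, z forward; pixel columns grow to the right and rows downward; lengths in mm; the calibration is good to about 2 mm. A picture is of the moment at which its call begins. There is no depth.
- r.sign_off(): hands the job in; it is judged then, once.
The state is a dict: "clock": time; "qpos": joint angles; "qvel": joint speeds; "joint_efforts": joint torques, N m; "eef_pos": TCP position; "tcp_rot": TCP orientation; "contact_force": force on the tool from outside, world axes, zero at the start; "wrist_torque": the same for the moment, N m; "opening": opening from 0.0 (shut) to 1.0 (fully open); "grasp_force": force on a finger pad.
Only numpy, scipy, OpenCV 4.12 (cv2) and the standard library are available. Lean on these libraries where they do the work, as an engineer would, in place of code of your own. Each camera call takes 0.05 s, during which the arm holds its last target. There are 200 camera calls.

## Working session

There is one attempt and no reset: what is moved stays moved. The work goes in short steps, Python scripts to look and compute and a tool call to move; the robot and the scene stay as the last step left them, time stands still between calls to the robot, and variables do not carry over. Pictures are saved under pics/ and viewed, at most 10 in all, crops included, and the job is handed in when it is done.

Besides the shell and the picture viewer there is one more tool, called after "Request:" by a JSON object that holds its "op" and its "data", one argument or row to a line. send_rows: Moves the arm, as the interface text tells. Its arguments: {"type":"object","properties":{"targets":{"type":"array"},"grip_force":{"type":"number"}},"required":["targets"]}

```bash
mkdir -p pics; python3 - <<'E'
from rig import r,cams
import cv2
print(r.sense())
for n in("scene","top"):
    f=cams.grab_frame(n);cv2.imwrite(f"pics/{n}0.png",f["color"])
    print(n,{k:v for k,v in f.items() if k!="color"})
E
```

```text
{'clock': 0.0, 'qpos': array([-1.27438269e+00,  3.53630126e-01,  1.63416314e+00, -3.53921591e-06,
        1.15521289e+00, -2.40723131e-03]), 'qvel': array([ 0.00062754, -0.00051888, -0.0003842 , -0.00043132,  0.00047479,
        0.00035955]), 'joint_efforts': array([ 6.16715661e-04, -6.05255270e+01, -3.42067015e+01,  4.90270054e-05,
        9.37916804e-03,  1.66068895e-05]), 'eef_pos': array([ 183.83116958, -596.78276553,  196.16057196]), 'tcp_rot': array([-3.14017916e+00, -1.66669853e-07,  2.98822297e-01]), 'contact_force': array([-0.45407824, -1.02633566,  0.54183063]), 'wrist_torque': array([ 0.03977879,  0.00078024, -0.01279963]), 'grasp_force': 0.0, 'opening': 1.0006478221659483}
scene {'fx': 426.7845819106405, 'fy': 426.7845819106405, 'cx': 322.7775199410202, 'cy': 205.30864065172742, 'xyz': array([1218.93520081, -308.68057556,  798.17264639]), 'attitude': array([-2.31678528,  0.01958802,  0.90773321])}
top {'fx': 418.9300352467719, 'fy': 418.9300352467719, 'cx': 318.680286147498, 'cy': 196.4181840957373, 'xyz': array([ 547.59338784,   90.01415548, 1164.96314307]), 'attitude': array([-3.05565159,  0.03073048, -1.58144172])}
```

View pics/scene0.png

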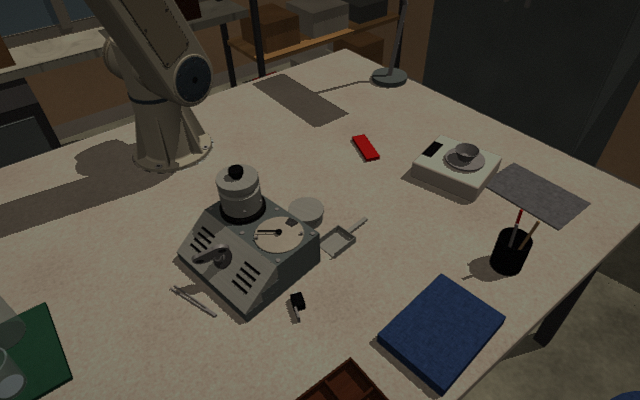

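View pics/top0.png

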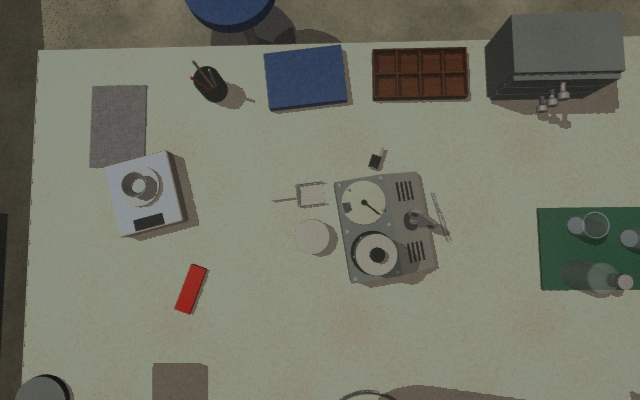

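The scene view has the shaker at about (250,245), with its key at (215,255) and knob at (236,172). In the top view the shaker is at (385,228), with the dial at (364,203), drum at (377,254) and key at (420,220). I'll enlarge both next.

```bash
python3 - <<'E'
import cv2,numpy as np
a=cv2.imread("pics/top0.png")[165:290,325:460]; a=cv2.resize(a,None,fx=4.4,fy=4.4,interpolation=cv2.INTER_CUBIC)
cv2.imwrite("pics/topc.png",cv2.convertScaleAbs(a,alpha=1.3,beta=10))
b=cv2.imread("pics/scene0.png")[155:325,165:335]; b=cv2.resize(b,None,fx=3.5,fy=3.5,interpolation=cv2.INTER_CUBIC)
cv2.imwrite("pics/scenec.png",cv2.convertScaleAbs(b,alpha=1.6,beta=15))
E
```

```text
(no output)
```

View pics/topc.png

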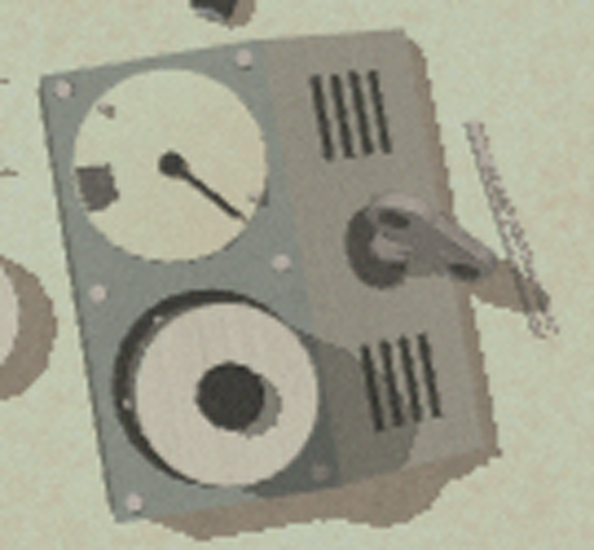

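View pics/scenec.png

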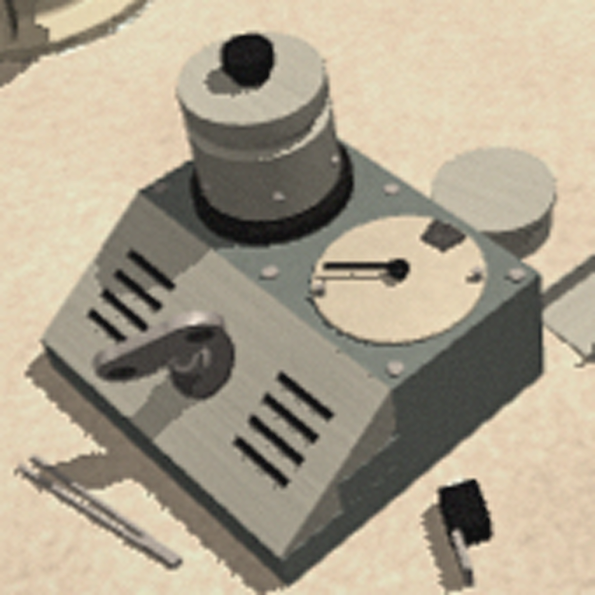

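```bash
cat > h.py <<'E'
import numpy as np
from scipy.spatial.transform import Rotation as Ro
from scipy.optimize import least_squares
C={"scene":(426.78,322.78,205.31,[1218.935,-308.681,798.173],[-2.31678528,0.01958802,0.90773321]),
"top":(418.93,318.68,196.418,[547.593,90.014,1164.963],[-3.05565159,0.03073048,-1.58144172])}
def proj(c,P):
    f,cx,cy,t,a=C[c]; p=Ro.from_euler('xyz',a).inv().apply(np.atleast_2d(P)-t)
    return p[:,:2]/p[:,2:]*f+[cx,cy]
def tri(obs):
    return least_squares(lambda X:np.concatenate([proj(c,X)[0]-uv for c,uv in obs]),[500,0,100])
T=lambda u,v:("top",np.array([u/4.4+325-.39,v/4.4+165-.39]))
S=lambda u,v:("scene",np.array([u/3.5+165-.36,v/3.5+155-.36]))
E
python3 - <<'E'
from h import *
M=[((130,-130,100),T(40,77)),((130,130,100),T(118,522)),((0,-130,100),T(268,40)),((65,-66,101),T(172,163)),
((0,-130,100),S(390,395)),((130,-130,100),S(540,278)),((0,130,100),S(140,190)),((65,-66,101),S(398,268)),
((-98,-130,31),S(285,557)),((-98,130,31),S(42,343)),((-98,-130,31),T(405,30))]
def W(p,P): return Ro.from_euler('z',p[3]).apply(P)+p[:3]
f=lambda p:np.concatenate([proj(c,W(p,np.array(P,float)))[0]-uv for P,(c,uv) in M])
s=least_squares(f,[440,-30,0,1.5],loss='soft_l1');p=s.x
print(p,np.round(s.fun.reshape(-1,2) if s.fun.size==22 else 0,1))
for n,o in dict(knob=[T(232,397),S(248,58)],hub=[T(172,163),S(398,268)],hole1=[T(397,217),S(197,335)],hole2=[T(465,268),S(120,370)],c=[T(40,77),S(540,278)]).items():
    t=tri(o); print(n,t.x.round(1),t.cost.round(2),"shaker:",Ro.from_euler('z',-p[3]).apply(t.x-p[:3]).round(1))
print("lid expect",W(p,np.array([65,62,222.])))
# pointer angle from top, pixel
def ang(c,tip,hub):
    f=lambda a:(proj(c,W(p,np.array([65+48*np.cos(a[0]),-66+48*np.sin(a[0]),102.])))[0]-proj(c,W(p,np.array([65,-66,102.])))[0])
    d=tip-hub
    g=np.linspace(-np.pi,np.pi,3601); v=np.array([f([a]) for a in g]); v/=np.linalg.norm(v,axis=1)[:,None]
    return g[np.argmax(v@(d/np.linalg.norm(d)))]
for c,t,h in((*T(245,218),T(172,163)[1]),(*S(325,266),S(398,268)[1])):
    a=ang(c,t,h); print(c,"pointer deg",np.degrees(a),"key",2*(np.radians(150)-a))
E
```

```text
[569.14114422 -64.46648661  -5.76745019   1.72283122] [[-0.3 -0.5]
 [-1.  -0.4]
 [-2.2 -0.4]
 [-1.1  0.3]
 [-0.3 -0.8]
 [-0.5 -0.6]
 [-0.9  1. ]
 [-0.2  3.6]
 [-1.9  0.9]
 [-0.7 -1.2]
 [-0.9 -0.5]]
knob [497.4 -10.2 210.5] 0.99 shaker: [ 64.5  62.7 216.3]
hub [625.2   9.6 107.5] 0.45 shaker: [ 64.7 -66.6 113.3]
hole1 [ 592.7 -117.9  105.5] 0.53 shaker: [-56.4 -15.2 111.3]
hole2 [ 563.5 -161.9   78.1] 0.45 shaker: [-95.5  20.3  83.9]
c [677.7  84.   91.7] 0.25 shaker: [ 130.4 -129.8   97.4]
lid expect [498.01207648  -9.6061574  216.23254981]
top pointer deg 133.3 key 0.5829399701661062
scene pointer deg 130.1 key 0.6946410422937435
```

```bash
cat >> h.py <<'E'
def W(p,P): return Ro.from_euler('z',p[2]).apply(P)+[p[0],p[1],0]
def rel(pos,rpy,tpos,tR):
    R=Ro.from_euler('xyz',rpy); return R.inv().apply(np.array(tpos)-pos)/1000,(R.inv()*tR).as_rotvec()
def sense():
    from rig import r
    s=r.sense(); open("log.txt","a").write(repr([*s['qpos'],*s['eef_pos'],*s['tcp_rot']])+"\n")
    print("t",round(s['clock'],2),"q",s['qpos'].round(3),"F",s['contact_force'].round(1),"M",s['wrist_torque'].round(2),"op",round(s['opening'],3),"g",s['grasp_force'],"pos",s['eef_pos'].round(1),"rpy",s['tcp_rot'].round(4))
    return s
E
python3 - <<'E'
from h import *
M=[((130,-130,100),T(40,77)),((130,130,100),T(118,522)),((0,-130,100),T(268,40)),((65,-66,107),T(172,163)),
((0,-130,100),S(390,395)),((130,-130,100),S(540,278)),((0,130,100),S(140,190)),((65,-66,107),S(398,268)),
((-98,-130,31),S(285,557)),((-98,130,31),S(42,343)),((-98,-130,31),T(405,30))]
f=lambda p:np.concatenate([proj(c,W(p,np.array(P,float)))[0]-uv for P,(c,uv) in M])
s=least_squares(f,[569,-64,1.72],loss='soft_l1',f_scale=.7);p=s.x
print(p,s.fun.reshape(-1,2).round(1).tolist())
print("lid",W(p,np.array([65,62,222.])))
print("key",W(p,np.array([-49-45*.5736,0,66+45*.8192])))
s=sense()
print(rel(s['eef_pos'],s['tcp_rot'],[498,-10,270],Ro.from_euler('xyz',s['tcp_rot'])))
E
```

```text
[570.80552728 -65.22665998   1.72785695] [[-0.2, -1.1], [-0.3, -0.6], [-1.8, -1.4], [-0.5, -0.6], [-0.2, -2.1], [-0.4, -2.1], [-1.6, -0.1], [-0.6, 0.4], [-1.8, 0.0], [-1.5, -2.0], [-0.4, -1.6]]
lid [499.40164591 -10.7244974  222.        ]
key [ 582.50729793 -139.11782256  102.864     ]
t 0.1 q [-1.274  0.354  1.634 -0.     1.155 -0.002] F [-0.4 -0.  -0.5] M [ 0.01 -0.03 -0.01] op 1.0 g 0.0 pos [ 183.9 -596.9  196.2] rpy [-3.1403  0.      0.2988]
(array([ 0.47297628, -0.46846764, -0.07319148]), array([0., 0., 0.]))
```

Request:
{"op": "send_rows", "data": {
  "targets": [0,0,-0.04,0,0,0,-1,0.473,-0.468,-0.09,0,0,0,-1,0.473,-0.468,-0.09,0,0,0,-1,0.473,-0.468,-0.09,0,0,0,-1,0.473,-0.468,-0.09,0,0,0,-1,0.473,-0.468,-0.09,0,0,0,-1,0.473,-0.468,-0.09,0,0,0,-1,0.473,-0.468,-0.09,0,0,0,-1,0.473,-0.468,-0.09,0,0,0,-1,0.473,-0.468,-0.09,0,0,0,-1,0.473,-0.468,-0.09,0,0,0,-1,0.473,-0.468,-0.09,0,0,0,-1]
}}

```text
clock: 1.1
eef_pos: [400.1, -192.5, 271.3]
tcp_rot: [3.142, -0.0, 0.299]
contact_force: [1.2, -0.6, 0.1]
opening: 0.005
grasp_force: 0.0
```

```bash
python3 - <<'E'
from h import *
s=sense()
print(rel(s['eef_pos'],s['tcp_rot'],[499,-10,250],Ro.from_euler('xyz',[-3.1403,0,0.2988])))
E
```

```text
t 1.1 q [-0.452 -0.01   1.906 -0.     1.245  0.821] F [ 1.2 -0.6  0.1] M [-0.04 -0.01 -0.03] op 0.005 g 0.0 pos [ 400.1 -192.5  271.3] rpy [ 3.1415e+00 -1.0000e-04  2.9850e-01]
(array([ 0.14818147, -0.14533352,  0.02134457]), array([ 1.37439034e-03, -6.47600203e-05, -2.83016300e-04]))
```

Request:
{"op": "send_rows", "data": {
  "targets": [0.148,-0.145,0.02,0,0,0,-1,0.148,-0.145,0.02,0,0,0,-1,0.148,-0.145,0.02,0,0,0,-1,0.148,-0.145,0.02,0,0,0,-1,0.148,-0.145,0.02,0,0,0,-1,0.148,-0.145,0.02,0,0,0,-1,0.148,-0.145,0.02,0,0,0,-1,0.148,-0.145,0.02,0,0,0,-1]
}}

```text
clock: 1.77
eef_pos: [498.1, -12.4, 250.9]
tcp_rot: [3.142, 0.001, 0.3]
contact_force: [0.0, 0.1, 0.2]
opening: 0.002
grasp_force: 0.0
```

```bash
python3 - <<'E'
from h import *
from rig import cams
import cv2
s=sense()
print(rel(s['eef_pos'],s['tcp_rot'],[498.5,-10.4,225],Ro.from_euler('xyz',[-3.1403,0,0.2988])))
f=cams.grab_frame("wrist");print({k:v for k,v in f.items() if k!="color"})
cv2.imwrite("pics/w1.png",cv2.convertScaleAbs(f["color"],alpha=1.4,beta=10))
E
```

```text
t 1.77 q [-0.028  0.102  1.834 -0.     1.207  1.244] F [0.  0.1 0.2] M [0.03 0.03 0.01] op 0.002 g 0.0 pos [498.1 -12.4 250.9] rpy [3.1415e+00 1.2000e-03 2.9990e-01]
(array([ 0.00100284, -0.00178579,  0.02585256]), array([0.00134491, 0.00123502, 0.00109692]))
{'fx': 324.6439634102308, 'fy': 324.6439634102308, 'cx': 323.2027260050373, 'cy': 197.94695208411684, 'xyz': array([569.88698413,   9.47977971, 428.44737536]), 'attitude': array([ 2.84025611e+00, -9.16757068e-04, -1.27043458e+00])}
```

View pics/w1.png

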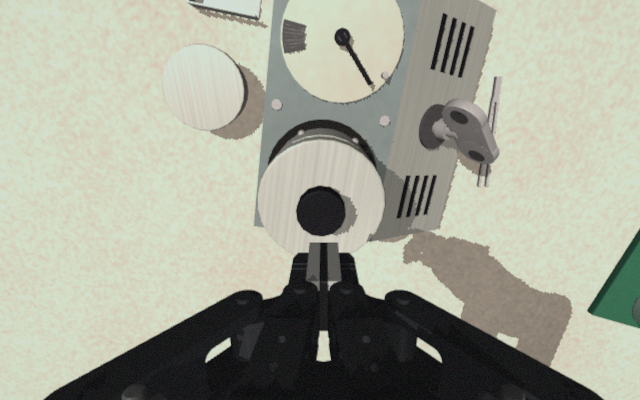

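The wrist view has the fingertips at (323,243), the knob at (321,211), the dial hub at (342,37) with the pointer towards (370,84), and the key wings at about (470,130) with holes at (459,117) and (476,156). I'll add this view to the knob and key fit.

```bash
cat >> h.py <<'E'
C["w1"]=(324.644,323.203,197.947,[569.887,9.480,428.447],[2.84025611,-9.16757e-4,-1.27043458])
w=lambda u,v:("w1",np.array([u,v],float))
P0=np.array([570.8,-65.2,1.728])
E
python3 - <<'E'
from h import *
for n,o in dict(knob=[T(232,397),S(248,55),w(321,210)],tips=[w(323,243)],hub=[T(172,163),S(398,268),w(342,37)],hole1=[T(397,217),S(197,335),w(459,117)],hole2=[T(465,268),S(120,370),w(476,156)],h1=[T(397,217),w(459,117)],h2=[T(465,268),w(476,156)]).items():
    if len(o)<2: continue
    t=tri(o); print(n,t.x.round(1),t.cost.round(2),"shaker:",Ro.from_euler('z',-P0[2]).apply(t.x-[P0[0],P0[1],0]).round(1))
print(proj("w1",[[498,-12.4,251],[499,-11,222],[497.5,-10,222],W(P0,np.array([-49-45*.5736,0,66+45*.8192]))]))
# pointer angle
h=proj("w1",W(P0,np.array([65,-66,107.])))[0]
for a in (125,130,135,140): print(a,np.subtract(proj("w1",W(P0,np.array([65+48*np.cos(np.radians(a)),-66+48*np.sin(np.radians(a)),107.])))[0],h).round(1))
E
```

```text
knob [497.5 -11.3 213.8] 1.56 shaker: [ 64.7  64.  213.8]
hub [624.4   8.6 106.8] 0.81 shaker: [ 64.5 -64.4 106.8]
hole1 [ 591.6 -120.1  107.4] 2.61 shaker: [-57.4 -12.  107.4]
hole2 [ 561.8 -164.5   81.3] 4.64 shaker: [-96.7  24.4  81.3]
h1 [ 590.7 -117.8  115. ] 0.06 shaker: [-55.1 -11.4 115. ]
h2 [ 561.3 -159.8   93.6] 0.15 shaker: [-91.9  24.2  93.6]
[[322.30373406 230.26817796]
 [320.8327809  211.54723252]
 [318.76605087 213.13370319]
 [470.43419579 130.879985  ]]
125 [22.4 50.5]
130 [26.3 48.2]
135 [30.2 45.5]
140 [33.8 42.5]
```

Request:
{"op": "send_rows", "data": {
  "targets": [0.001,-0.001,0.02,0,0,0,-1,0.001,-0.001,0.025,0,0,0,-1,0.001,-0.001,0.028,0,0,0,-1,0.001,-0.001,0.03,0,0,0,-1,0.001,-0.001,0.032,0,0,0,-1,0.001,-0.001,0.034,0,0,0,-1,0.001,-0.001,0.035,0,0,0,-1,0.001,-0.001,0.036,0,0,0,-1,0.001,-0.001,0.037,0,0,0,-1,0.001,-0.001,0.037,0,0,0,-1,0.001,-0.001,0.037,0,0,0,-1]
}}

```text
clock: 2.73
eef_pos: [499.3, -11.0, 214.3]
tcp_rot: [-3.142, 0.0, 0.299]
contact_force: [-0.2, 0.3, 0.4]
opening: 0.001
grasp_force: 0.0
```

```bash
python3 -c "
from h import *
sense()"
```

```text
t 2.73 q [-0.025  0.138  1.877 -0.     1.126  1.247] F [-0.2  0.3  0.4] M [ 0.03 -0.08  0.03] op 0.001 g 0.0 pos [499.3 -11.  214.3] rpy [-3.1416  0.      0.2989]
```

Request:
{"op": "send_rows", "data": {
  "targets": [0,0,0.001,0,0,0,-1,0,0,0.002,0,0,0,-1,0,0,0.003,0,0,0,-1,0,0,0.003,0,0,0,-1]
}}

```text
clock: 3.07
eef_pos: [499.1, -11.0, 211.0]
tcp_rot: [-3.141, 0.0, 0.299]
contact_force: [-0.3, -1.1, -0.2]
opening: -0.001
grasp_force: 0.0
```

```bash
python3 - <<'E'
from h import *
from rig import cams
import cv2
sense()
f=cams.grab_frame("scene")["color"][150:230,190:290]
g=cams.grab_frame("wrist")["color"][90:270,210:430]
f=cv2.resize(f,None,fx=4,fy=4,interpolation=cv2.INTER_CUBIC);g=cv2.resize(g,(391,320),interpolation=cv2.INTER_CUBIC)
cv2.imwrite("pics/l1.png",cv2.convertScaleAbs(np.hstack([f,g]),alpha=1.5,beta=15))
E
```

```text
t 3.07 q [-0.025  0.142  1.881  0.     1.12   1.247] F [-0.3 -1.1 -0.2] M [-0.01  0.02  0.06] op -0.001 g 0.0 pos [499.1 -11.  211. ] rpy [-3.1415e+00  4.0000e-04  2.9880e-01]
```

View pics/l1.png

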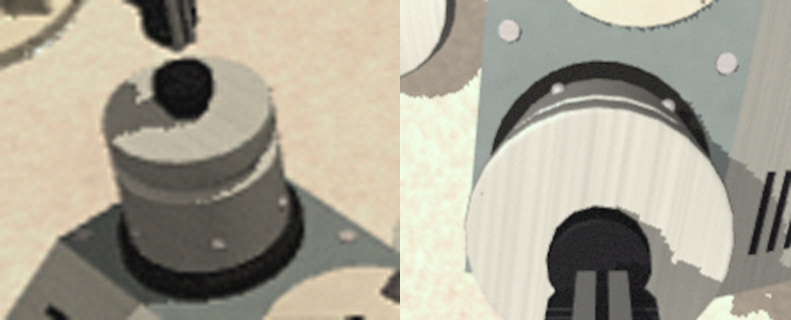

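```bash
python3 - <<'E'
from h import *
print(proj("scene",[[499.1,-11,211],[499.1,-11,231],[498,-11,219],[498,-11,212]]))
print("tip if above:",tri([("scene",np.array([234.5,162])),("w1",np.array([323,243.]))]).x)
E
python3 - <<'E'
from h import *
from rig import cams
f=cams.grab_frame("wrist");print(f["xyz"],f["attitude"],sense()["clock"])
C["w2"]=(324.644,323.203,197.947,f["xyz"],f["attitude"])
print(proj("w2",[[499.1,-11,211],[498,-11,222],[498,-11,212]]), "tips seen ~",210+(600-400)/391*220,90+270/320*180, "knob centre seen",210+200/391*220,90+248/320*180)
E
```

```text
[[234.5325943  171.59229341]
 [233.07887383 164.42917116]
 [233.71175105 168.51599402]
 [234.21741435 171.00279056]]
tip if above: [484.80724545 -16.10989894 236.61984894]
t 3.22 q [-0.025  0.141  1.88   0.     1.12   1.247] F [-1.1 -0.2 -0.5] M [ 0.06  0.   -0.03] op 0.003 g 0.0 pos [499.3 -11.1 211.2] rpy [-3.1415  0.      0.2988]
[570.87282498  10.64904998 388.86542921] [ 2.84141796e+00 -8.37398738e-04 -1.27157294e+00] 3.2167
[[322.15692548 230.09543352]
 [321.53594191 239.49593749]
 [321.60492984 232.40813724]] tips seen ~ 322.5319693094629 241.875 knob centre seen 322.5319693094629 229.5
```

The fingertips still show about 12 mm above the knob, at (180,50) in the crop against the knob top at (183,65). I'll keep descending in small steps and watch the force.

Request:
{"op": "send_rows", "data": {
  "targets": [0,0,0.002,0,0,0,-1,0,0,0.004,0,0,0,-1,0,0,0.005,0,0,0,-1,0,0,0.006,0,0,0,-1,0,0,0.007,0,0,0,-1,0,0,0.008,0,0,0,-1,0,0,0.008,0,0,0,-1]
}}

```text
clock: 3.8
eef_pos: [499.1, -11.1, 203.0]
tcp_rot: [-3.141, 0.0, 0.299]
contact_force: [-0.2, 0.7, -0.5]
opening: -0.001
grasp_force: 0.0
```

Request:
{"op": "send_rows", "data": {
  "targets": [0,0,0.001,0,0,0,-1,0,0,0.002,0,0,0,-1,0,0,0.003,0,0,0,-1,0,0,0.004,0,0,0,-1,0,0,0.005,0,0,0,-1,0,0,0.005,0,0,0,-1]
}}

```text
clock: 4.3
eef_pos: [499.1, -11.0, 198.0]
tcp_rot: [-3.141, 0.0, 0.299]
contact_force: [-0.6, -1.1, 0.5]
opening: 0.001
grasp_force: 0.0
```

Request:
{"op": "send_rows", "data": {
  "targets": [0,0,0.001,0,0,0,-1,0,0,0.002,0,0,0,-1,0,0,0.003,0,0,0,-1]
}}

```text
clock: 4.55
eef_pos: [499.3, -11.1, 195.2]
tcp_rot: [3.142, -0.0, 0.299]
contact_force: [0.3, 0.7, 0.4]
opening: 0.005
grasp_force: 0.0
```

```bash
python3 - <<'E'
from h import *
from rig import cams
import cv2
sense()
F=cams.grab_frame("scene")["color"]
a=cv2.imread("pics/scene0.png")
# template-match knob+lid patch against the start picture
t=a[166:186,224:262]
res=cv2.matchTemplate(F[155:200,214:272],t,cv2.TM_CCOEFF_NORMED);print(cv2.minMaxLoc(res),"unmoved loc (10,11)")
f=cv2.resize(F[150:230,190:290],None,fx=4,fy=4,interpolation=cv2.INTER_CUBIC)
g=cv2.resize(a[150:230,190:290],None,fx=4,fy=4,interpolation=cv2.INTER_CUBIC)
cv2.imwrite("pics/l2.png",cv2.convertScaleAbs(np.hstack([g,f]),alpha=1.5,beta=15))
E
```

```text
t 4.55 q [-0.025  0.159  1.898  0.     1.084  1.247] F [0.3 0.7 0.4] M [-0.   -0.    0.01] op 0.005 g 0.0 pos [499.3 -11.1 195.2] rpy [ 3.1416e+00 -1.0000e-04  2.9880e-01]
(-0.266500324010849, 0.9683548808097839, (8, 25), (10, 11)) unmoved loc (10,11)
```

View pics/l2.png

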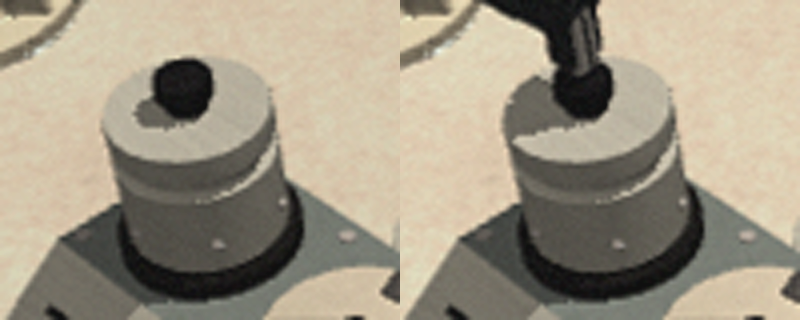

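Request:
{"op": "send_rows", "data": {
  "targets": [0,0,0.001,0,0,0,-1,0,0,0.002,0,0,0,-1,0,0,0.003,0,0,0,-1]
}}

```text
clock: 4.85
eef_pos: [499.3, -11.0, 192.1]
tcp_rot: [3.142, -0.0, 0.299]
contact_force: [-0.2, 0.0, 0.3]
opening: -0.005
grasp_force: 0.0
```

Request:
{"op": "send_rows", "data": {
  "targets": [0,0,0.001,0,0,0,-1,0,0,0.002,0,0,0,-1,0,0,0.003,0,0,0,-1]
}}

```text
clock: 5.1
eef_pos: [499.2, -11.1, 189.1]
tcp_rot: [-3.142, 0.0, 0.299]
contact_force: [-0.3, 0.0, -0.0]
opening: -0.003
grasp_force: 0.0
```

```bash
cat > lid.py <<'E'
from h import *
from rig import cams
import cv2
s=sense()
F=cams.grab_frame("scene")["color"]; a=cv2.imread("pics/scene0.png")
for nm,(r0,r1,c0,c1) in dict(lid=(164,196,244,264),base=(200,222,225,262)).items():
    t=cv2.resize(a[r0:r1,c0:c1],None,fx=4,fy=4,interpolation=cv2.INTER_CUBIC)
    S_=cv2.resize(F[r0-6:r1+8,c0-5:c1+5],None,fx=4,fy=4,interpolation=cv2.INTER_CUBIC)
    m=cv2.minMaxLoc(cv2.matchTemplate(S_,t,cv2.TM_CCOEFF_NORMED)); print(nm,"shift px",m[3][0]/4-5,m[3][1]/4-6,round(m[1],3))
cv2.imwrite("pics/last_scene.png",F)
E
python3 lid.py
```

```text
t 5.1 q [-0.025  0.165  1.905  0.     1.071  1.247] F [-0.3  0.  -0. ] M [0.01 0.02 0.01] op -0.003 g 0.0 pos [499.2 -11.1 189.1] rpy [-3.1416e+00  1.0000e-04  2.9880e-01]
lid shift px 0.0 0.0 0.998
base shift px 0.0 0.0 0.994
```

```bash
python3 - <<'E'
from h import *
O=[("scene",[499.1,-11,211],[234.7,162.5]),("scene",[499.3,-11.1,195.2],[235.5,168.2]),("w1",[498.1,-12.4,250.9],[323,243])]
s=least_squares(lambda o:np.concatenate([proj(c,np.array(t)+o)[0]-uv for c,t,uv in O]),[0,0,10.])
print(s.x,s.fun)
E
```

```text
[ 4.79225492  1.15895776 28.0517982 ] [-0.67106563 -0.19420166 -0.31545512 -0.08664422 -0.12477912 -0.20538888]
```

Request:
{"op": "send_rows", "data": {
  "targets": [0,0,0.001,0,0,0,-1,0,0,0.002,0,0,0,-1,0,0,0.003,0,0,0,-1]
}}

```text
clock: 5.4
eef_pos: [499.4, -11.1, 186.6]
tcp_rot: [3.141, -0.0, 0.299]
contact_force: [-1.0, -0.7, 6.3]
opening: -0.002
grasp_force: 3.2
```

Request:
{"op": "send_rows", "data": {
  "targets": [0,0,0.001,0,0,0,-1,0,0,0.002,0,0,0,-1,0,0,0.003,0,0,0,-1]
}}

```text
clock: 5.65
eef_pos: [499.4, -11.1, 183.7]
tcp_rot: [3.141, -0.0, 0.299]
contact_force: [-2.2, -0.5, 6.7]
opening: -0.001
grasp_force: 3.2
```

```bash
python3 lid.py
```

```text
t 5.65 q [-0.025  0.171  1.911 -0.     1.059  1.247] F [-2.2 -0.5  6.7] M [0.02 0.44 0.03] op -0.001 g 3.225964307785034 pos [499.4 -11.1 183.7] rpy [ 3.1414e+00 -4.0000e-04  2.9880e-01]
lid shift px 0.25 0.5 0.965
base shift px 0.0 0.0 0.993
```

Request:
{"op": "send_rows", "data": {
  "targets": [0,0,0.001,0,0,0,-1,0,0,0.002,0,0,0,-1,0,0,0.003,0,0,0,-1]
}}

```text
clock: 5.95
eef_pos: [499.4, -11.1, 180.7]
tcp_rot: [3.141, -0.0, 0.299]
contact_force: [-2.1, 0.1, 5.9]
opening: -0.003
grasp_force: 3.2
```

Request:
{"op": "send_rows", "data": {
  "targets": [0,0,0.001,0,0,0,-1,0,0,0.002,0,0,0,-1,0,0,0.002,0,0,0,-1]
}}

```text
clock: 6.2
eef_pos: [499.4, -11.1, 178.6]
tcp_rot: [3.142, -0.0, 0.299]
contact_force: [-1.5, -0.1, 3.7]
opening: -0.003
grasp_force: 2.1
```

Request:
{"op": "send_rows", "data": {
  "targets": [0,0,0.001,0,0,0,-1,0,0,0.001,0,0,0,-1]
}}

```text
clock: 6.37
eef_pos: [499.4, -11.1, 177.6]
tcp_rot: [3.142, -0.0, 0.299]
contact_force: [-2.0, 0.5, 4.9]
opening: -0.001
grasp_force: 2.6
```

Request:
{"op": "send_rows", "data": {
  "targets": [0,0,0.001,0,0,0,-1,0,0,0.001,0,0,0,-1]
}}

```text
clock: 6.53
eef_pos: [499.5, -11.1, 177.5]
tcp_rot: [3.141, -0.001, 0.299]
contact_force: [-4.7, 0.2, 14.8]
opening: -0.002
grasp_force: 7.4
```

```bash
python3 lid.py
```

```text
t 6.53 q [-0.025  0.179  1.917  0.     1.045  1.247] F [-4.7  0.2 14.8] M [-0.01  0.97  0.05] op -0.002 g 7.369558039941917 pos [499.5 -11.1 177.5] rpy [ 3.1414e+00 -6.0000e-04  2.9880e-01]
lid shift px 0.75 2.5 0.863
base shift px 0.0 0.0 0.994
```

Request:
{"op": "send_rows", "data": {
  "targets": [0,0,0,0,0,0,-1,0,0,0,0,0,0,-1,0,0,-0.04,0,0,0,-1,0,0,-0.08,0,0,0,1,0,0,-0.11,0,0,0,1,0,0,-0.11,0,0,0,1,0,0,-0.11,0,0,0,1]
}}

```text
clock: 7.17
eef_pos: [500.4, -11.1, 287.9]
tcp_rot: [3.14, -0.004, 0.299]
contact_force: [-0.3, 0.6, -1.1]
opening: 0.563
grasp_force: 0.0
```

```bash
python3 lid.py; cat >> h.py <<'E'
P1=np.array([569.0,-65.2,1.728])
G=W(P1,np.array([-49-45*.57358,0,66+45*.81915]))
Rs=Ro.from_euler('z',P1[2])
c,s_=np.cos(np.radians(35)),np.sin(np.radians(35))
e1=Rs.apply([c,0,s_]);e2=Rs.apply([0,1,0]);ax=Rs.apply([-s_,0,c]);d=-ax
def toolR(phi,sg=1):
    x=sg*(np.cos(phi)*e1+np.sin(phi)*e2); return Ro.from_matrix(np.c_[x,np.cross(d,x),d])
E
python3 - <<'E'
from h import *
L=np.array([eval(l) for l in open("log.txt")])
q,pos,rpy=L[:,:6],L[:,6:9],L[:,9:]
# constant: R = Rz(q1)Ry(q2+q3)Rz(q4)Ry(q5)Rz(q6)K
def Rm(q): return Ro.from_euler('z',q[0])*Ro.from_euler('y',q[1]+q[2])*Ro.from_euler('z',q[3])*Ro.from_euler('y',q[4])*Ro.from_euler('z',q[5])
K=Rm(q[0]).inv()*Ro.from_euler('xyz',rpy[0]); print("K",K.as_rotvec(),[((Rm(a)*K).inv()*Ro.from_euler('xyz',b)).magnitude().round(4) for a,b in zip(q,rpy)])
def fk(p,q,Lt=250):
    L2,L3,e,a1,z0=p; s=q[1]+q[2]
    r=a1+L2*np.sin(q[1])+L3*np.sin(s)+e*np.cos(s); z=z0+L2*np.cos(q[1])+L3*np.cos(s)-e*np.sin(s)
    w=np.array([r*np.cos(q[0]),r*np.sin(q[0]),z]); return w+Rm(q).apply([0,0,Lt])
for fixed in(0,):
    f=least_squares(lambda p:np.concatenate([(fk([p[0],p[1],0,p[2],p[3]],a)-b) for a,b in zip(q,pos)]),[450,450,0,300]);print(f.x.round(1),np.abs(f.fun).max())
p=[f.x[0],f.x[1],0,f.x[2],f.x[3]]
print("G",G,"d",d)
for phi in(140,):
  for sg in(1,-1):
    R=toolR(np.radians(phi),sg); lo=np.array([-2.63,-.92,.06,-1.3,0,-6.5]);hi=np.array([2.63,2.1,2.66,4.44,2.69,6.5])
    best=None
    for q40 in(0,1,2,3):
      for q60 in(-2,0,2):
        t=least_squares(lambda x:np.r_[(fk(p,x)-(G+48*d))/100,((Rm(x)*K).inv()*R).as_rotvec()],[-.3,.2,1.9,q40,1,q60],bounds=(lo,hi))
        if t.cost<1e-6: print(sg,t.x.round(3))
E
```

```text
t 7.17 q [-0.025  0.073  1.784  0.     1.281  1.247] F [-0.3  0.6 -1.1] M [ 0.03  0.   -0.  ] op 0.563 g 0.0 pos [500.4 -11.1 287.9] rpy [ 3.1404 -0.0036  0.2988]
lid shift px 0.75 2.5 0.862
base shift px 0.0 0.0 0.994Traceback (most recent call last):
  File "<stdin>", line 6, in <module>
AttributeError: 'float' object has no attribute 'round'
```

```bash
cat > ik.py <<'E'
from h import *
L=np.array([eval(l) for l in open("log.txt")])
q,pos,rpy=L[:,:6],L[:,6:9],L[:,9:]
def Rm(q): return Ro.from_euler('z',q[0])*Ro.from_euler('y',q[1]+q[2])*Ro.from_euler('z',q[3])*Ro.from_euler('y',q[4])*Ro.from_euler('z',q[5])
K=Rm(q[0]).inv()*Ro.from_euler('xyz',rpy[0]); print("K",K.as_rotvec(),max(((Rm(a)*K).inv()*Ro.from_euler('xyz',b)).magnitude() for a,b in zip(q,rpy)))
def fk(p,q,Lt=250):
    L2,L3,a1,z0=p; s=q[1]+q[2]
    r=a1+L2*np.sin(q[1])+L3*np.sin(s); z=z0+L2*np.cos(q[1])+L3*np.cos(s)
    w=np.array([r*np.cos(q[0]),r*np.sin(q[0]),z]); return w+Rm(q).apply([0,0,Lt])
f=least_squares(lambda p:np.concatenate([(fk(p,a)-b) for a,b in zip(q,pos)]),[450,450,0,300]);p=f.x
print(p.round(1),np.abs(f.fun).max()); print("G",G.round(1),"d",d.round(3))
def ik(tp,R):
    lo=np.array([-2.63,-.92,.06,-1.3,0,-6.5]);hi=np.array([2.63,2.1,2.66,4.44,2.69,6.5]); out=[]
    for q40 in(0,1.5,3):
      for q60 in(-2,0,2):
        t=least_squares(lambda x:np.r_[(fk(p,x)-tp)/100,((Rm(x)*K).inv()*R).as_rotvec()],[-.3,.2,1.9,q40,1,q60],bounds=(lo,hi))
        if t.cost<1e-6 and not any(np.allclose(t.x,o,atol=.01) for o in out): out.append(t.x)
    return out
if __name__=="__main__":
    for sg in(1,-1): print(sg,[o.round(3).tolist() for o in ik(G+48*d,toolR(np.radians(140),sg))])
E
python3 ik.py
```

```text
K [1.58719601e-16 3.82348052e-16 1.57079633e+00] 5.708139503432325e-16
[542.3 490.3 -17.1 137.7] 6.807968131174675
G [ 580.7 -139.1  102.9] d [-0.09   0.567 -0.819]
1 [[-0.4, 0.582, 1.707, 0.537, 1.256, -3.277], [-0.4, 0.582, 1.707, 0.537, 1.256, 3.006]]
-1 [[-0.4, 0.582, 1.707, 0.537, 1.256, -0.135]]
```

```bash
python3 - <<'E'
from h import *
s=sense()
R=toolR(np.radians(140),-1)
for k in(-60,48):
    t,rv=rel(np.array([499.4,-11.1,287.7]),[3.1415,0,.2988],G+k*d,R); print(k,(G+k*d).round(1),t.round(4),rv.round(4),np.linalg.norm(rv))
E
```

```text
t 7.22 q [-0.025  0.074  1.786  0.     1.28   1.247] F [-0.4 -0.8 -0.2] M [ 0.03  0.05 -0.04] op 0.648 g 0.0 pos [499.3 -11.1 286.2] rpy [ 3.1413e+00 -7.0000e-04  2.9880e-01]
-60 [ 586.1 -173.1  152. ] [0.0352 0.1803 0.1357] [ 0.5458  0.3033 -0.7078] 0.943846968247369
48 [ 576.4 -111.9   63.5] [0.0439 0.119  0.2242] [ 0.5458  0.3033 -0.7078] 0.943846968247369
```

Request:
{"op": "send_rows", "data": {
  "targets": [0.004,0.023,0.0,0.068,0.038,-0.088,1,0.009,0.045,0.005,0.136,0.076,-0.177,1,0.013,0.068,0.015,0.205,0.114,-0.265,1,0.018,0.09,0.03,0.273,0.152,-0.354,1,0.022,0.113,0.05,0.341,0.19,-0.442,1,0.026,0.135,0.075,0.409,0.227,-0.531,1,0.031,0.158,0.105,0.478,0.265,-0.619,1,0.035,0.18,0.136,0.546,0.303,-0.708,1,0.035,0.18,0.136,0.546,0.303,-0.708,1,0.035,0.18,0.136,0.546,0.303,-0.708,1,0.035,0.18,0.136,0.546,0.303,-0.708,1]
}}

```text
clock: 8.13
eef_pos: [584.9, -172.2, 148.7]
tcp_rot: [-2.714, -0.454, 0.927]
contact_force: [0.2, -0.4, 1.2]
opening: 1.004
grasp_force: 0.0
```

```bash
python3 - <<'E'
from h import *
from rig import cams
import cv2
s=sense()
R=toolR(np.radians(140),-1)
print([x.round(4) for x in rel(s['eef_pos'],s['tcp_rot'],G-60*d,R)])
f=cams.grab_frame("wrist");print(f["xyz"].tolist(),f["attitude"].tolist())
C["w3"]=(324.644,323.203,197.947,f["xyz"],f["attitude"])
for n,P in dict(TCP=s['eef_pos'],tip34=s['eef_pos']-34*d,G=G,panel=G-45*ax,Gtop=G+21*ax).items(): print(n,proj("w3",P).round(1))
x=np.cos(np.radians(140))*e1+np.sin(np.radians(140))*e2
print("ends top",proj("w3",[G+21*ax+45*x,G+21*ax-45*x]).round(1))
w_=cv2.resize(f["color"],(480,300)); S_=cams.grab_frame("scene")["color"][150:300,140:300]; S_=cv2.resize(S_,(320,300),interpolation=cv2.INTER_CUBIC)
cv2.imwrite("pics/k1.png",cv2.convertScaleAbs(np.hstack([w_,S_]),alpha=1.5,beta=15))
E
```

```text
t 8.13 q [-0.56   0.623  1.472  0.449  1.489 -0.155] F [ 0.2 -0.4  1.2] M [-0.27 -0.04 -0.01] op 1.004 g 0.0 pos [ 584.9 -172.2  148.7] rpy [-2.7143 -0.4537  0.9269]
[array([ 0.0015,  0.0001, -0.0033]), array([-0.0027, -0.0003, -0.0035])]
[641.5079057581935, -219.05031194250515, 327.1318952062629] [-2.9502267655874155, 0.3816676982309659, -0.4469530077428199]
TCP [[323.8 230.2]]
tip34 [[323.7 257.3]]
G [[324.  199.2]]
panel [[324. 184.]]
Gtop [[324.  208.2]]
ends top [[324.1 266. ]
 [323.8 143.1]]
```

View pics/k1.png

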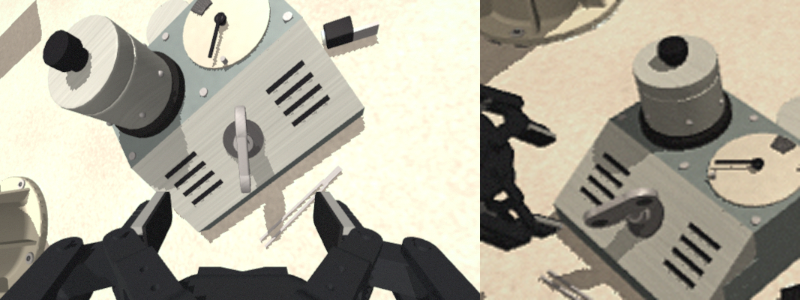

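The lid now sits flush on the drum. The wings run from (240,108) to (247,192) in the wrist view, centred between the open pads at (160,195) and (325,195), with about 4.6° of tilt to take out. Next I'll advance along the key axis.

Request:
{"op": "send_rows", "data": {
  "targets": [0.001,0,0.02,0,0,-0.04,1,0.001,0,0.04,0,0,-0.08,1,0.001,0,0.06,0,0,-0.08,1,0.001,0,0.075,0,0,-0.08,1,0.001,0,0.085,0,0,-0.08,1,0.001,0,0.09,0,0,-0.08,1,0.001,0,0.09,0,0,-0.08,1]
}}

```text
clock: 8.82
eef_pos: [578.4, -120.2, 78.6]
tcp_rot: [-2.759, -0.486, 1.016]
contact_force: [-0.4, -0.2, -0.2]
opening: 0.998
grasp_force: 0.0
```

Request:
{"op": "send_rows", "data": {
  "targets": [0,0,0.005,0,0,0,1,0,0,0.01,0,0,0,1,0,0,0.015,0,0,0,1,0,0,0.015,0,0,0,1,0,0,0.015,0,0,0,1]
}}

```text
clock: 9.23
eef_pos: [576.6, -112.5, 64.4]
tcp_rot: [-2.755, -0.486, 1.013]
contact_force: [0.0, -0.6, 0.1]
opening: 1.0
grasp_force: 0.0
```

```bash
python3 - <<'E'
from h import *
s=sense(); R=toolR(np.radians(144.6),-1)
print([x.round(4) for x in rel(s['eef_pos'],s['tcp_rot'],G+53*d,R)])
E
```

```text
t 9.23 q [-0.493  0.673  1.603  0.493  1.301 -0.272] F [ 0.  -0.6  0.1] M [-0.29 -0.09 -0.01] op 1.0 g 0.0 pos [ 576.6 -112.5   64.4] rpy [-2.7552 -0.4863  1.0129]
[array([-0.    , -0.0001,  0.0061]), array([-0.0009,  0.0001, -0.0005])]
```

Request:
{"op": "send_rows", "data": {
  "targets": [0,0,0.005,0,0,0,1,0,0,0.005,0,0,0,-1,0,0,0.005,0,0,0,-1,0,0,0.005,0,0,0,-1,0,0,0.005,0,0,0,-1,0,0,0.005,0,0,0,-1,0,0,0.005,0,0,0,-1,0,0,0.005,0,0,0,-1,0,0,0.005,0,0,0,-1,0,0,0.005,0,0,0,-1,0,0,0.005,0,0,0,-1],
  "grip_force": 30
}}

```text
clock: 10.15
eef_pos: [576.4, -109.9, 60.7]
tcp_rot: [-2.756, -0.486, 1.013]
contact_force: [-0.4, -0.2, 3.0]
opening: 0.128
grasp_force: 29.3
```

```bash
python3 -c "
from h import *
sense()"
```

```text
t 10.15 q [-0.49   0.676  1.609  0.496  1.293 -0.274] F [-0.4 -0.2  3. ] M [-0.18  0.12  0.1 ] op 0.128 g 29.31561380624771 pos [ 576.4 -109.9   60.7] rpy [-2.756  -0.4864  1.0133]
```

Request:
{"op": "send_rows", "data": {
  "targets": [0,0,0,0,0,0.1,-1,0,0,0,0,0,0.2,-1,0,0,0,0,0,0.3,-1,0,0,0,0,0,0.4,-1,0,0,0,0,0,0.5,-1,0,0,0,0,0,0.6,-1,0,0,0,0,0,0.6,-1]
}}

```text
clock: 10.73
eef_pos: [576.5, -110.0, 60.6]
tcp_rot: [-2.56, -0.197, 0.447]
contact_force: [0.8, -1.7, 2.4]
opening: 0.132
grasp_force: 29.4
```

```bash
python3 -c "
from h import *
sense()"
```

```text
t 10.73 q [-0.489  0.676  1.608  0.496  1.292  0.33 ] F [ 0.8 -1.7  2.4] M [-0.34 -0.02  0.06] op 0.132 g 29.35636818408966 pos [ 576.5 -110.    60.6] rpy [-2.5599 -0.197   0.4466]
```

Request:
{"op": "send_rows", "data": {
  "targets": [0,0,0,0,0,0.1,-1,0,0,0,0,0,0.2,-1,0,0,0,0,0,0.3,-1,0,0,0,0,0,0.4,-1,0,0,0,0,0,0.5,-1,0,0,0,0,0,0.6,-1,0,0,0,0,0,0.7,-1,0,0,0,0,0,0.8,-1,0,0,0,0,0,0.9,-1,0,0,0,0,0,1.0,-1,0,0,0,0,0,1.1,-1,0,0,0,0,0,1.2,-1]
}}

```text
clock: 11.73
eef_pos: [576.5, -110.3, 60.4]
tcp_rot: [-2.709, 0.444, -0.592]
contact_force: [-0.3, -2.6, 1.7]
opening: 0.131
grasp_force: 29.4
```

Request:
{"op": "send_rows", "data": {
  "targets": [0,0,0,0,0,0.1,-1,0,0,0,0,0,0.2,-1,0,0,0,0,0,0.3,-1,0,0,0,0,0,0.4,-1,0,0,0,0,0,0.5,-1,0,0,0,0,0,0.6,-1,0,0,0,0,0,0.7,-1,0,0,0,0,0,0.7,-1,0,0,0,0,0,0.7,-1]
}}

```text
clock: 12.48
eef_pos: [576.3, -110.4, 60.4]
tcp_rot: [-3.122, 0.61, -1.378]
contact_force: [-1.7, -5.4, 0.8]
opening: 0.132
grasp_force: 29.5
```

```bash
cat > ptr.py <<'E'
from h import *
from rig import cams
import cv2
s=sense()
# pointer angle: darkest ray on the dial in shaker dial plane, rectified from scene and top
def rect(n,F):
    g=np.mgrid[-56:56.5:.5,-56:56.5:.5]; P=W(P1,np.stack([65+g[1].ravel(),-66-g[0].ravel(),np.full(g[0].size,104.)],1))
    uv=proj(n,P).astype(np.float32).reshape(225,225,2); return cv2.remap(F,uv[...,0],uv[...,1],cv2.INTER_CUBIC)
O=[]
for n in("scene","top"):
    I=rect(n,cams.grab_frame(n)["color"]); O.append(cv2.resize(I,(390,390),interpolation=cv2.INTER_CUBIC))
    g=I.mean(2); th=np.radians(np.arange(0,360,1)); 
    rr=np.arange(14,40,.5); v=np.array([cv2.remap(g.astype(np.float32),(112+2*rr*np.cos(t)).astype(np.float32)[None],(112-2*rr*np.sin(t)).astype(np.float32)[None],1).mean() for t in th])
    k=np.argsort(v)[:5]; print(n,"dark rays deg",k.tolist(),v[k].round(0).tolist(),"key est",np.round((150-k[0])%360*np.pi/90,2))
cv2.imwrite("pics/dial_%d.png"%(s['clock']*100),cv2.convertScaleAbs(np.hstack(O),alpha=1.5,beta=15))
E
python3 ptr.py
```

```text
t 12.48 q [-0.49   0.676  1.609  0.495  1.292  2.22 ] F [-1.7 -5.4  0.8] M [-0.94  0.17  0.24] op 0.132 g 29.463044106960297 pos [ 576.3 -110.4   60.4] rpy [-3.1219  0.6096 -1.3784]
scene dark rays deg [55, 56, 54, 57, 53] [24.0, 25.0, 29.0, 31.0, 38.0] key est 3.32
top dark rays deg [63, 64, 62, 65, 61] [54.0, 55.0, 55.0, 59.0, 60.0] key est 3.04
```

Request:
{"op": "send_rows", "data": {
  "targets": [0,0,0,0,0,0,1,0,0,0,0,0,0,1,0,0,0,0,0,0,1,0,0,0,0,0,0,1,0,0,0,0,0,0,1,0,0,0,0,0,0,1,0,0,0,0,0,0,1,0,0,-0.02,0,0,0,1,0,0,-0.04,0,0,0,1,0,0,-0.06,0,0,0,1,0,0,-0.065,0,0,0,1,0,0,-0.065,0,0,0,1]
}}

```text
clock: 13.58
eef_pos: [583.1, -147.6, 114.8]
tcp_rot: [-3.123, 0.609, -1.384]
contact_force: [-0.2, 0.5, -0.2]
opening: 1.002
grasp_force: 0.0
```

Request:
{"op": "send_rows", "data": {
  "targets": [0,0,0,0,0,-0.12,1,0,0,0,0,0,-0.24,1,0,0,0,0,0,-0.36,1,0,0,0,0,0,-0.48,1,0,0,0,0,0,-0.6,1,0,0,0,0,0,-0.72,1,0,0,0,0,0,-0.84,1,0,0,0,0,0,-0.96,1,0,0,0,0,0,-1.08,1,0,0,0,0,0,-1.2,1,0,0,0,0,0,-1.32,1,0,0,0,0,0,-1.44,1]
}}

```text
clock: 14.58
eef_pos: [581.4, -145.4, 112.5]
tcp_rot: [-2.532, 0.06, 0.075]
contact_force: [0.3, 1.1, -0.2]
opening: 0.998
grasp_force: 0.0
```

Request:
{"op": "send_rows", "data": {
  "targets": [0,0,0,0,0,-0.12,1,0,0,0,0,0,-0.24,1,0,0,0,0,0,-0.36,1,0,0,0,0,0,-0.48,1,0,0,0,0,0,-0.6,1,0,0,0,0,0,-0.72,1,0,0,0,0,0,-0.84,1,0,0,0,0,0,-0.96,1,0,0,0,0,0,-1.08,1,0,0,0,0,0,-1.2,1,0,0,0,0,0,-1.32,1,0,0,0,0,0,-1.44,1]
}}

```text
clock: 15.58
eef_pos: [581.4, -145.4, 112.5]
tcp_rot: [-2.979, -0.593, 1.446]
contact_force: [-0.3, -0.2, -0.5]
opening: 0.999
grasp_force: 0.0
```

Request:
{"op": "send_rows", "data": {
  "targets": [0,0,0,0,0,-0.12,1,0,0,0,0,0,-0.24,1,0,0,0,0,0,-0.26,1,0,0,0,0,0,-0.26,1,0,0,0,0,0,-0.26,1]
}}

```text
clock: 16.0
eef_pos: [581.8, -146.0, 113.2]
tcp_rot: [3.13, -0.612, 1.75]
contact_force: [0.3, -0.3, 0.8]
opening: 1.001
grasp_force: 0.0
```

```bash
python3 ptr.py; python3 - <<'E'
from h import *
from rig import cams,r
import cv2
s=r.sense()
R=toolR(np.radians(144.6),-1); print("axis err", [x.round(4) for x in rel(s['eef_pos'],s['tcp_rot'],G-10*d,R)])
f=cams.grab_frame("wrist"); cv2.imwrite("pics/k2.png",cv2.convertScaleAbs(cv2.resize(f["color"],(480,300)),alpha=1.5,beta=15))
E
```

```text
t 16.0 q [-0.531  0.639  1.533  0.465  1.408 -0.887] F [ 0.3 -0.3  0.8] M [-0.26 -0.    0.01] op 1.001 g 0.0 pos [ 581.8 -146.   113.2] rpy [ 3.1301 -0.6116  1.7502]
scene dark rays deg [55, 56, 54, 57, 53] [24.0, 25.0, 29.0, 32.0, 38.0] key est 3.32
top dark rays deg [63, 64, 62, 65, 61] [54.0, 56.0, 56.0, 59.0, 60.0] key est 3.04
axis err [array([-0.0001, -0.0002,  0.0029]), array([-8.000e-04, -2.000e-04,  6.372e-01])]
```

View pics/k2.png

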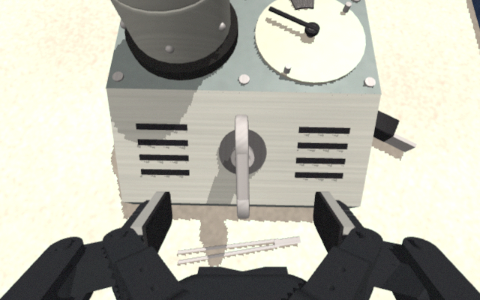

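Wings are vertical between the pads, from (241,117) to (243,215), and the pointer stayed put. Next I'll regrasp and wind the rest.

Request:
{"op": "send_rows", "data": {
  "targets": [0,0,0.02,0,0,0,1,0,0,0.04,0,0,0,1,0,0,0.055,0,0,0,1,0,0,0.065,0,0,0,1,0,0,0.065,0,0,0,1,0,0,0.065,0,0,0,-1,0,0,0.065,0,0,0,-1,0,0,0.065,0,0,0,-1,0,0,0.065,0,0,0,-1,0,0,0.065,0,0,0,-1,0,0,0.065,0,0,0,-1,0,0,0.065,0,0,0,-1]
}}

```text
clock: 17.15
eef_pos: [576.2, -110.2, 61.0]
tcp_rot: [3.127, -0.61, 1.755]
contact_force: [-2.2, -2.1, 3.5]
opening: 0.129
grasp_force: 29.2
```

Request:
{"op": "send_rows", "data": {
  "targets": [0,0,0,0,0,0,-1,0,0,0,0,0,0,-1,0,0,0,0,0,0,-1]
}}

```text
clock: 17.4
eef_pos: [576.3, -110.1, 60.9]
tcp_rot: [3.126, -0.61, 1.755]
contact_force: [-2.9, -4.7, 5.9]
opening: 0.125
grasp_force: 29.5
```

```bash
python3 -c "
from h import *
sense()"
```

```text
t 17.4 q [-0.49   0.675  1.608  0.495  1.293 -0.914] F [-2.9 -4.7  5.9] M [-0.28  0.45  0.32] op 0.125 g 29.46786403656006 pos [ 576.3 -110.1   60.9] rpy [ 3.1265 -0.6104  1.755 ]
```

Request:
{"op": "send_rows", "data": {
  "targets": [0,0,0,0,0,0.1,-1,0,0,0,0,0,0.2,-1,0,0,0,0,0,0.3,-1,0,0,0,0,0,0.4,-1,0,0,0,0,0,0.5,-1,0,0,0,0,0,0.6,-1,0,0,0,0,0,0.7,-1,0,0,0,0,0,0.8,-1,0,0,0,0,0,0.9,-1,0,0,0,0,0,1.0,-1,0,0,0,0,0,1.1,-1,0,0,0,0,0,1.2,-1]
}}

```text
clock: 18.4
eef_pos: [576.4, -110.2, 60.8]
tcp_rot: [-2.567, -0.219, 0.481]
contact_force: [-2.6, -5.7, 4.6]
opening: 0.127
grasp_force: 30.4
```

Request:
{"op": "send_rows", "data": {
  "targets": [0,0,0,0,0,0.1,-1,0,0,0,0,0,0.2,-1,0,0,0,0,0,0.3,-1,0,0,0,0,0,0.4,-1,0,0,0,0,0,0.5,-1,0,0,0,0,0,0.6,-1,0,0,0,0,0,0.65,-1,0,0,0,0,0,0.65,-1,0,0,0,0,0,0.65,-1]
}}

```text
clock: 19.15
eef_pos: [576.4, -110.3, 60.8]
tcp_rot: [-2.547, 0.146, -0.055]
contact_force: [-1.9, -4.9, 5.2]
opening: 0.128
grasp_force: 29.4
```

```bash
python3 ptr.py; ls pics
```

```text
t 19.15 q [-0.49   0.675  1.608  0.495  1.293  0.936] F [-1.9 -4.9  5.2] M [-0.46  0.33  0.33] op 0.128 g 29.44716082507057 pos [ 576.4 -110.3   60.8] rpy [-2.5471  0.1464 -0.0552]
scene dark rays deg [11, 10, 12, 9, 13] [3.0, 4.0, 4.0, 8.0, 9.0] key est 4.85
top dark rays deg [10, 9, 11, 8, 12] [48.0, 49.0, 49.0, 52.0, 53.0] key est 4.89
dial_1248.png
dial_1600.png
dial_1914.png
k1.png
k2.png
l1.png
l2.png
last_scene.png
scene0.png
scenec.png
top0.png
topc.png
w1.png
```

Request:
{"op": "send_rows", "data": {
  "targets": [0,0,0,0,0,0,1,0,0,0,0,0,0,1,0,0,0,0,0,0,1,0,0,0,0,0,0,1,0,0,0,0,0,0,1,0,0,0,0,0,0,1,0,0,0,0,0,0,1,0,0,-0.02,0,0,0,1,0,0,-0.04,0,0,0,1,0,0,-0.06,0,0,0,1,0,0,-0.08,0,0,0,1,0,0,-0.1,0,0,0,1]
}}

```text
clock: 20.25
eef_pos: [585.3, -166.9, 143.3]
tcp_rot: [-2.546, 0.147, -0.055]
contact_force: [-0.6, -0.9, -0.9]
opening: 1.001
grasp_force: 0.0
```

Request:
{"op": "send_rows", "data": {
  "targets": [0,0,-0.03,0,0,0,1,0,0,-0.04,0,0,0,1,0,0,-0.04,0,0,0,1,0,0,-0.04,0,0,0,1]
}}

```text
clock: 20.58
eef_pos: [588.8, -188.9, 174.7]
tcp_rot: [-2.546, 0.147, -0.055]
contact_force: [0.1, 0.4, -0.6]
opening: 0.999
grasp_force: 0.0
```

```bash
python3 ptr.py; python3 lid.py; ls -t pics | head -1; cp $(ls -t pics/dial*|head -1) pics/dfinal.png
```

```text
t 20.58 q [-0.576  0.613  1.426  0.441  1.544  0.983] F [ 0.1  0.4 -0.6] M [-0.25 -0.07 -0.01] op 0.999 g 0.0 pos [ 588.8 -188.9  174.7] rpy [-2.5463  0.1466 -0.0552]
scene dark rays deg [11, 10, 12, 9, 13] [3.0, 4.0, 4.0, 8.0, 9.0] key est 4.85
top dark rays deg [10, 9, 11, 8, 12] [47.0, 47.0, 48.0, 51.0, 52.0] key est 4.89
t 20.68 q [-0.575  0.614  1.427  0.44   1.544  0.983] F [ 0.9 -0.2 -0.5] M [-0.26 -0.05 -0.01] op 1.0 g 0.0 pos [ 588.1 -187.9  173.8] rpy [-2.5451  0.1488 -0.0542]
lid shift px 0.75 2.5 0.863
base shift px 0.0 0.0 0.994
last_scene.png
```

View pics/dfinal.png

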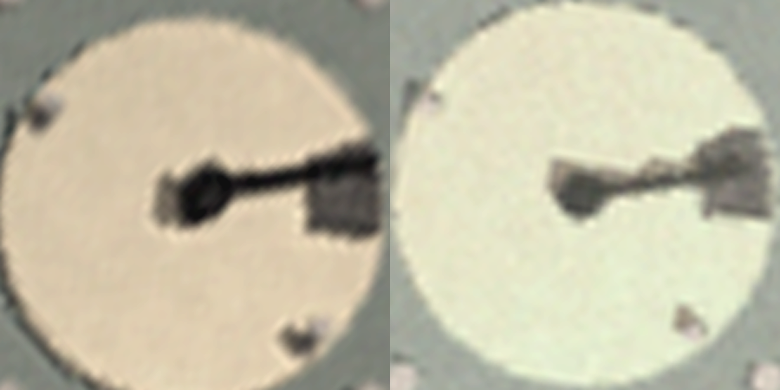

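The pointer (hub at (580,190), shaft crossing (700,173) in the top-derived view) stands inside the arc, which spans rows 135–215. The key is at about 4.9 rad, the lid is home and the arm is clear, so I'm handing in.

```bash
python3 -c "
from rig import r
print(r.sign_off())"
```

```text
the job is handed in; nothing more can be done
None
```

I pressed the lid fully home, wound the key to about 4.9 rad with the pointer inside the arc, let go, and handed the job in at about 21 s; the hand-in returned no verdict. I steered clear of the loose items and felt no contact with them, but did not measure their positions afterwards.

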